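Free a tight stake from its bench holder

ROBOT

A 7-joint arm with a two-finger parallel gripper is mounted at the origin on the work surface. World frame = base frame: x ahead of the robot, y to its left, z up, the work surface at z = 0. Lengths are in m, angles in rad, forces in N, time in s.
With the tool pointing down it reaches from about 0.4 to 0.85 m from the base axis. Payload 4.5 kg.
Tool frame: the origin (TCP) lies on the centre line of the jaws, within the pads' length; the fingertips stand ahead of it and the grasp point (between the pads) lies 6 mm ahead of it (r.tcp_to_tips is the x of the fingertips in the tool frame, in m); x points along the fingers, y is the direction in which the jaws open and shut, and the axes are right-handed (so a half turn about x gives the same grasp; the last joint's range is limited). The gripper opens to 88 mm and grips with 3 to 60 N. Pads are 18 mm wide; open, the fingers measure 123 mm over their backs; the gripper's body (75 mm by 187 mm) begins 45 mm behind the grasp point.
Start: joints at [-1.295, 0.689, -0.195, 1.565, 0.157, 0.902, -0.215], TCP at [0.15, 0.607, 0.264] pointing down, gripper open.
Joint ranges: [-3.01, 3.01], [-0.46, 2.08], [-1.47, 1.51], [0.13, 2.56], [-1, 4.14], [0.04, 2.09], [-2.66, 2.66]. Speed limits (rad/s): [2.57, 2.57, 3.14, 3.14, 3.14, 3.14, 3.14].

INTERFACE

Orientations are given as a unit quaternion [x, y, z, w].
In Python, from plant import r gives the robot as it stands.
- The arm moves only by the tool play_rows, never from a script. Its argument "targets" is a list of rows, each a list of 3 entries, a list of its own where there are three numbers: the turn, a rotation vector about the world's x, y, z in rad, then the shift along the world's x, y, z in units of 40 mm (1.0 is 40 mm), then the closure in counts, from 0 (fully open) to 255 (shut). A call has 1 to 5 rows; each row shifts and turns the commanded pose from where the row before left it; what a row does not reach is not made up. A row lasts 1/10 s, in which the tool goes at most 50 mm and 8.59 degrees, less where a joint would pass 70% of its speed; a pose out of reach is approached as far as the arm can. A call is refused whole if a number of a shift passes 1 or a number of a turn 0.15, either way. A call with a gripper value outside its range is refused whole. The fingers move at their own pace and stop on an object; "newtons" is the grip in N (left out, the last holds). Time passes only in rows, so rows that do not move let the fingers close. It gives the time, the measured TCP pose, the force and the opening at its end, in the units of the state.
- r.get_state(): the state, without advancing time (a new reading comes with each control period).
- r.snapshot(name): name is "scene" or "top" or "wrist"; returns a dict with "color" (480x640x3 uint8, red, green, blue), "fx", "fy", "cx", "cy" (pixels), "dist" ([k1, k2, p1, p2, k3] as OpenCV has them; the pictures are not rectified), "cam_to_world" (4x4, takes a point from camera to world coordinates). Camera axes: x right, y up, looking along -z (the intrinsics and any distortion apply to the point x, -y, -z); pixel columns grow to the right and rows downward; lengths in m; the calibration is good to about 2 mm. A picture is of the moment at which its call begins. There is no depth.
- r.finish_job(): hands the job in, once; it reports no verdict.
The state is a dict: "clock": time; "q": joint angles; "qd": joint speeds; "joint_torque": joint torques, N m; "tool_pos": TCP position; "eef_rot": TCP orientation; "contact_force": force on the tool from outside, world axes, zero at the start; "moment": the same for the moment, N m; "opening": opening from 0.0 (shut) to 1.0 (fully open).
Only numpy, scipy, OpenCV 4.12 (cv2) and the standard library are available. Lean on these libraries where they do the work, as an engineer would, in place of code of your own. Each camera call takes 0.05 s, during which the arm holds its last target.

TASK

Take the steel stake out of its bench holder: twist the holder's spring-return knob clockwise to its stop and let it spring back, which draws the lock bolt out of the stake. Then grip the stake by its square head and rock it side to side, towards one sliding shoe and then the other, until both shoes are pushed back and it is free, and lift it straight out. Finish while still holding the stake in the gripper, upright, still and just clear above its slot; leave the hammer, the jar and the tray alone.

Things in the scene. Friction and masses are not known exactly. Their poses are not given: they have to be found in the camera images.
- holder: Grey cast stake holder fixed to the bench: base plate 116 mm (its x) by 250 mm (its y), 10 mm thick. Origin: centre of the underside, on the bench; z up, y along the plate. At y = +55 mm stands the slotted block (110 mm in x, 50 mm in y, top 62 mm above the bench) that carries the stake; at y = -85 mm is the release knob.
- slot_top (a point): Centre of the slot's mouth, 62 mm above the bench; axes as the holder's. The slot runs along x between fixed walls 22 mm apart, floor 10 mm above the bench. In it a steel shoe on each x side hugs the stake's shank (gap 0.8 mm) from 25 to 62 mm above the bench, overhanging the wider foot by 2.2 mm a side: pulled straight up, the stake stops after about 3 mm.
- knob_grip (a point): Point on the release knob's vertical axis at grip height, 62 mm above the bench; axes as the holder's. The knob is a black bar 44 mm long, 12 mm thick, from 37 to 72 mm above the bench, on a dark disc 40 mm across (top 37 mm above the bench). At rest the bar lies along the holder's x.
- knob (a joint): Angle of the release knob (rad): 0 at rest, grows clockwise seen from above, stop at 1.2. A spring turns it back to 0 when let go (0.03 N m at rest, 0.17 N m at the stop). Near the stop it has pushed the lock bolt fully back.
- bolt (a joint): Travel (m) of the flat steel lock bolt between knob and stake: 0 with its nose over a ledge of the stake (locked), about 0.013 when the knob has pushed it back; free beyond 0.007. It stays back by friction.
- shoe_near (a joint): Distance (m) the shoe on the holder's -x side of the stake is pushed back (towards -x): 0 closed, at most 0.006. Tilting the stake to -x about its foot pushes this shoe; it slides stiffly (12 N) and stays where it is left. A tilt of about 8 degrees each way suffices: the foot passes when both shoes are beyond 0.003, easily at 0.004.
- shoe_far (a joint): The same for the shoe on the holder's +x side, pushed towards +x when the stake is tilted to +x.
- stake: Plain steel stake, 105 mm tall, 0.4 to 0.65 kg. Origin: centre of its underside, on the slot's floor 10 mm above the bench at the start; z up, axes then as the holder's. From below: foot 32 mm (x) by 20 mm (y), 12 mm tall, its lowest 6 mm only 12 mm wide in x; shank 26 by 20 mm up to 72 mm; square head 34 by 34 mm from 72 to 105 mm.
- stake_head (a point): Centre of the stake's square head, 88.5 mm above its underside. Pinched there firmly, the stake leans as the gripper leans: rock it by tilting the gripper along the holder's x while moving it along the arc about the stake's foot.
- hammer: Hammer of 220 mm lying on the bench on the robot's side of the holder; leave it.
- jar: Small amber glass jar, 52 mm diameter, 60 mm tall, beyond the holder; origin at its underside; leave it.
- findings_tray: Small wooden tray with compartments, 90 by 130 by 28 mm, beside the holder's stake end; origin at its underside; leave it.
Things that resemble listed ones, but are neither listed nor needed, are in the scene too. Of the things that look like the stake, the smallest one is meant.

How it is judged:
On the way, in this order (a step that is already met when the one before it is completed fails the run):
1. the knob is twisted to its stop (value of joint knob above 1.1 rad and value of joint bolt above 0.008 m), for 0.1 s.
2. the knob has returned to rest, the bolt stays back (value of joint knob below 0.12 rad and value of joint bolt above 0.008 m), for 0.1 s.
3. the gripped stake is rocked over while its foot is still in the slot (angle between stake's own z axis and vertical above 0.06 rad and z of stake in the frame of slot_top below -0.044 m and contact force between the fingers and stake above 1 N), for 0.05 s.
4. rocking has pushed both shoes back while the foot is still in the slot (value of joint each of shoe_near, shoe_far above 0.0018 m and z of stake in the frame of slot_top below -0.044 m), for 0.05 s.
At the end, for the whole second after the job is handed in: The stake is held in the fingers, touching nothing of the holder, its underside 3 to 60 mm above the slot's mouth and within 30 mm of its centre sideways, upright within 0.2 rad and still (under 30 mm/s); the knob is back at rest (z of stake in the frame of slot_top between 0.003 and 0.06 m and horizontal distance between stake and slot_top below 0.03 m and angle between stake's own z axis and vertical below 0.2 rad and contact force between the fingers and stake above 2 N and contact force between stake and holder below 0.2 N and linear speed of stake below 0.03 m/s and value of joint knob below 0.12 rad); the arm keeps its last pose, push and grip.
It fails at once if the hammer is disturbed (distance of hammer from where it was at the start of the episode above 0.03 m).
It fails at once if the jar is disturbed (distance of jar from where it was at the start of the episode above 0.03 m).
It fails at once if the tray is disturbed (distance of findings_tray from where it was at the start of the episode above 0.03 m).
It also fails if it takes over 48 s, if anything falls off the work surface, if the arm or the gripper's body presses on something with over 40 N, if the wrist force passes 120 N, or if a joint passes its speed limit or range.

## Working session

There is one attempt and no reset: what is moved stays moved. The work goes in short steps, Python scripts to look and compute and a tool call to move; the robot and the scene stay as the last step left them, time stands still between calls to the robot, and variables do not carry over. Pictures are saved under pics/ and viewed, and the job is handed in when it is done.

Besides the shell and the picture viewer there is one more tool, called after "Call:" as name(argument=value, ...) on one line, values as JSON. play_rows: Moves the arm, as the interface text tells. Its arguments: {"type":"object","properties":{"targets":{"type":"array","items":{"type":"array"}},"newtons":{"type":"number"}},"required":["targets"]}

```bash
ls; mkdir -p pics; cat > h.py <<'E'
import numpy as np, cv2, pickle
from plant import r
def snap(n,f):
    s=r.snapshot(n); cv2.imwrite('pics/'+f+'.png',cv2.cvtColor(s['color'],cv2.COLOR_RGB2BGR)); pickle.dump(s,open('pics/'+f+'.pkl','wb')); return s
def load(f): return pickle.load(open('pics/'+f+'.pkl','rb'))
def K(s): return np.array([[s['fx'],0,s['cx']],[0,s['fy'],s['cy']],[0,0,1.]])
def ray(s,px):
    p=cv2.undistortPoints(np.array(px,float).reshape(-1,1,2),K(s),np.array(s['dist'],float)).reshape(-1,2)
    T=np.array(s['cam_to_world']); d=np.c_[p[:,0],-p[:,1],-np.ones(len(p))]@T[:3,:3].T
    return T[:3,3],d
def plane(s,px,z):
    o,d=ray(s,px); return o+d*((z-o[2])/d[:,2])[:,None]
def proj(s,P):
    T=np.array(s['cam_to_world']); c=(np.array(P,float).reshape(-1,3)-T[:3,3])@T[:3,:3]; c=c*[1,-1,-1]
    return cv2.projectPoints(c,np.zeros(3),np.zeros(3),K(s),np.array(s['dist'],float))[0].reshape(-1,2)
E
python3 -c "
from h import *
for n in ['scene','top','wrist']:
    s=snap(n,n+'0'); print(n,np.round(s['cam_to_world'],3).tolist(),s['fx'])
print(r.get_state(), r.tcp_to_tips)"
```

```text
pics
scene [[0.019, -0.849, 0.529, 1.05], [1.0, 0.019, -0.006, 0.098], [-0.005, 0.529, 0.849, 0.843], [0.0, 0.0, 0.0, 1.0]] 536.3266293722002
top [[-0.025, 0.987, -0.16, 0.421], [-1.0, -0.024, 0.008, 0.116], [0.004, 0.16, 0.987, 1.077], [0.0, 0.0, 0.0, 1.0]] 499.06818934625454
wrist [[0.239, -0.929, -0.282, 0.076], [0.971, 0.228, 0.072, 0.626], [-0.002, -0.291, 0.957, 0.385], [0.0, 0.0, 0.0, 1.0]] 386.75308051481943
{'clock': 0.15, 'q': array([-1.29517041,  0.68980648, -0.19458281,  1.56608097,  0.15729616,
        0.90253639, -0.21510559]), 'qd': array([-5.03313037e-05, -1.33196934e-03, -2.03671952e-03, -2.80144702e-03,
       -1.68687126e-03,  6.10603811e-04,  1.97668807e-03]), 'joint_torque': array([-1.66143422e-03, -5.27857411e+01, -1.26885630e+00, -1.53583431e+01,
       -5.25625830e-02,  3.87377208e-03,  1.06216489e-04]), 'tool_pos': array([0.14956902, 0.60637538, 0.26309264]), 'eef_rot': array([ 0.08474879,  0.70198452, -0.08576334,  0.7019117 ]), 'contact_force': array([ 0.39024272, -0.31373838,  0.8478478 ]), 'moment': array([-0.04271595, -0.0265474 ,  0.00385845]), 'opening': 0.9992898932291864} 0.025
```

View pics/scene0.png

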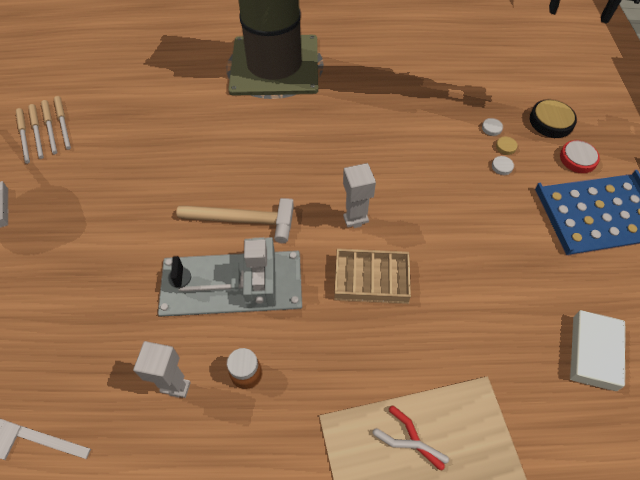

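View pics/top0.png

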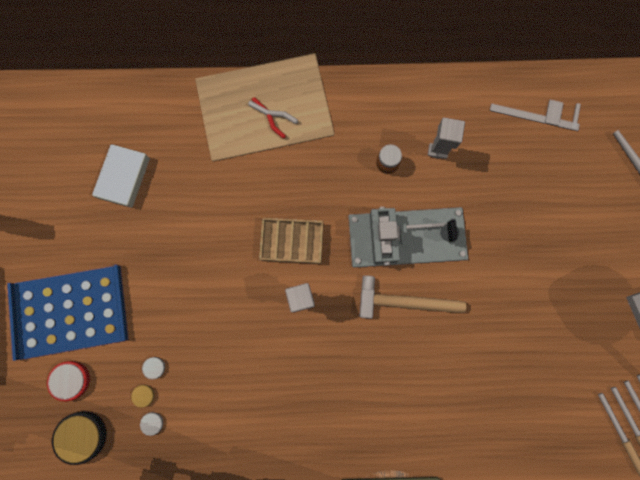

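Stake candidates (top view): the one in the holder at (388,230), a loose block at (300,297), and a loose block at (447,135). The one in the holder looks smallest and sits in the slot. I'll check it in close crops.

```bash
python3 -c "
from h import *
a=cv2.imread('pics/top0.png')[190:280,335:485]; b=cv2.imread('pics/scene0.png')[225:325,150:310]
cv2.imwrite('pics/ca.png',cv2.resize(a,None,fx=5,fy=5,interpolation=cv2.INTER_CUBIC)); cv2.imwrite('pics/cb.png',cv2.resize(b,None,fx=5,fy=5,interpolation=cv2.INTER_CUBIC))"
```

```text
(no output)
```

View pics/ca.png

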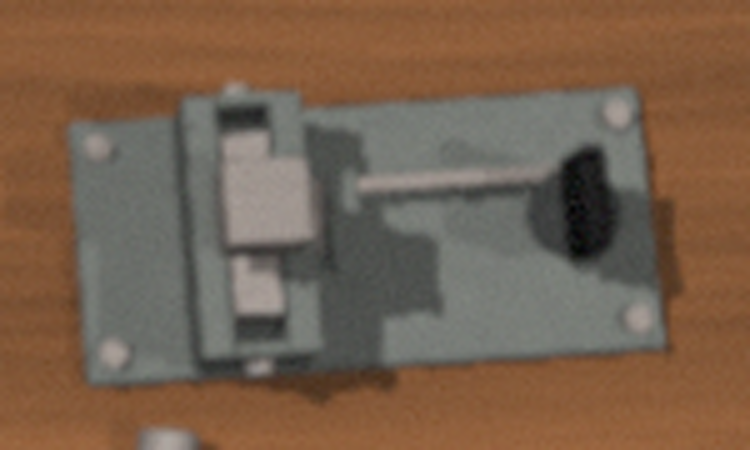

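View pics/cb.png

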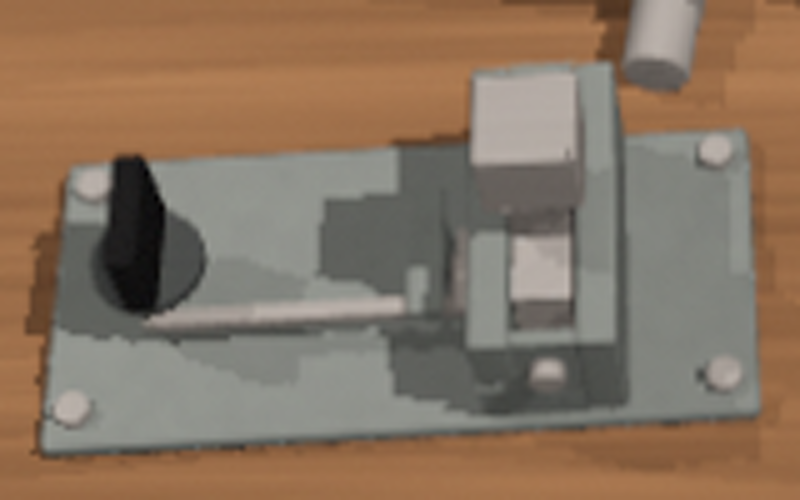

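The crops show the stake in the slot (top pixel about (388,230)), smaller than the loose blocks and with the knob at (452,230). Next I'll locate the holder from its plate corners in both views.

```bash
python3 -c "
from h import *
t=load('top0'); s=load('scene0')
pt=np.array([(70,125),(637,88),(665,348),(90,382)])/5+[335,190]
ps=np.array([(43,452),(70,167),(745,130),(760,413)])/5+[150,225]
A=plane(t,pt,.010); print(np.round(A,4),A.mean(0))
B=plane(s,ps,.010); print(np.round(B,4),B.mean(0))
# order: A:[+x+y,+x-y,-x-y,-x+y]
for P,o in ((A,[0,1,2,3]),(B,[3,0,1,2])):
    P=P[o]; v=(P[0]-P[1])+(P[3]-P[2]); print('sizes',np.linalg.norm(P[0]-P[1]),np.linalg.norm(P[1]-P[2]))
    th=np.arctan2(v[1],v[0])-np.pi/2; c=P.mean(0)[:2]; R=np.array([[np.cos(th),-np.sin(th)],[np.sin(th),np.cos(th)]])
    print('yaw',th,'c',c,'stake',c+R@[0,.055],'knob',c+R@[0,-.085])
# head top quad z=.115, block top z=.062
ht=np.array([(224,162),(310,157),(316,240),(228,247)])/5+[335,190]
H=plane(t,ht,.115);print('head',H.mean(0),np.linalg.norm(np.diff(H,axis=0),axis=1))
hs=np.array([(475,74),(577,70),(576,163),(470,165)])/5+[150,225]
H=plane(s,hs,.115);print('head',H.mean(0),np.linalg.norm(np.diff(H,axis=0),axis=1))
"
```

```text
[[ 0.643   0.0651  0.01  ]
 [ 0.6535 -0.183   0.01  ]
 [ 0.5391 -0.1874  0.01  ]
 [ 0.5303  0.06    0.01  ]] [ 0.59146801 -0.06132904  0.01      ]
[[ 0.6576 -0.1792  0.01  ]
 [ 0.543  -0.1851  0.01  ]
 [ 0.5326  0.0623  0.01  ]
 [ 0.6471  0.0677  0.01  ]] [ 0.59505901 -0.05854714  0.01      ]
sizes 0.24833325444148555 0.11448920280929019
yaw 0.038977548077637314 c [ 0.59146801 -0.06132904] stake [ 0.58932479 -0.00637081] knob [ 0.59478027 -0.14626448]
sizes 0.24713462123052787 0.11471405648036515
yaw 0.04214852680437553 c [ 0.59505901 -0.05854714] stake [ 0.59274152 -0.00359599] knob [ 0.59864057 -0.14347165]
head [ 0.58873354 -0.00702321  0.115     ] [0.03383931 0.03304222 0.03450463]
head [ 0.591525   -0.00409796  0.115     ] [0.03315417 0.0352907  0.03375342]
```

```bash
python3 -c "
from h import *
from scipy.spatial.transform import Rotation as R
print(np.round(R.from_quat(r.get_state()['eef_rot']).as_matrix(),3))"
```

```text
[[-0.     0.239  0.971]
 [-0.001  0.971 -0.239]
 [-1.    -0.001  0.   ]]
```

View pics/wrist0.png

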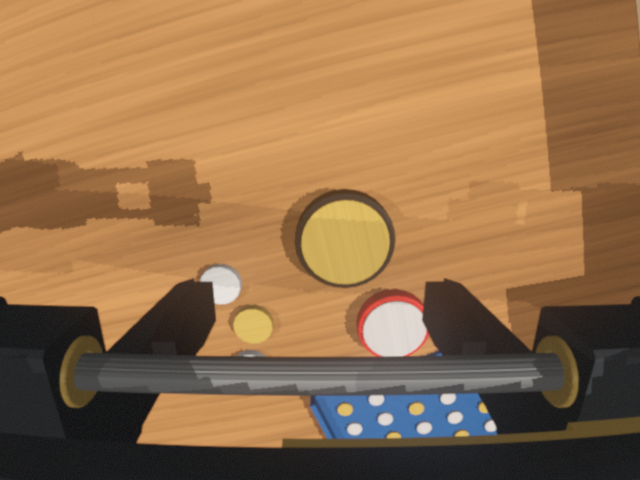

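Call:
play_rows(targets=[[[0,0,0.07],[0.59,-1,0],0],[[0,0,0.07],[0.59,-1,0],0],[[0,0,0.07],[0.59,-1,0],0],[[0,0,0.07],[0.59,-1,0],0],[[0,0,0],[0.59,-1,0],0]])

```text
clock: 0.65
tool_pos: [0.2683, 0.405, 0.2636]
eef_rot: [-0.014, 0.707, 0.014, 0.707]
contact_force: [1.2, 0.3, -0.1]
opening: 1.005
```

Call:
play_rows(targets=[[[0,0,0],[0.59,-1,0],0],[[0,0,0],[0.59,-1,0],0],[[0,0,0],[0.59,-1,0],0],[[0,0,0],[0.59,-1,0],0],[[0,0,0],[0.59,-1,0],0]])

```text
clock: 1.15
tool_pos: [0.3863, 0.2051, 0.2638]
eef_rot: [-0.014, 0.707, 0.014, 0.707]
contact_force: [1.0, 0.3, 0.2]
opening: 1.0
```

Call:
play_rows(targets=[[[0,0,0],[0.59,-1,0],0],[[0,0,0],[0.59,-1,0],0],[[0,0,0],[0.59,-1,0],0],[[0,0,0],[0.59,-1,0],0],[[0,0,0],[0.59,-1,0],0]])

```text
clock: 1.65
tool_pos: [0.5042, 0.005, 0.2637]
eef_rot: [-0.013, 0.707, 0.014, 0.707]
contact_force: [1.1, 0.0, -0.1]
opening: 0.999
```

```bash
python3 -c "
from h import *
s=r.get_state();print(s['q'],s['tool_pos'])"
```

```text
[ 0.12984996  0.54763892 -0.36078135  1.9184381   0.28064162  0.72452544
  1.21447985] [0.50424652 0.00496685 0.26369464]
```

Call:
play_rows(targets=[[[0,0,0],[0.59,-0.95,0],0],[[0,0,0],[0.59,-0.95,0],0],[[0,0,0],[0.55,-0.95,-0.4],0],[[0,0,0],[0.55,-0.9,-0.4],0],[[0,0,0],[0,0,0],0]])

```text
clock: 2.15
tool_pos: [0.595, -0.1508, 0.2287]
eef_rot: [-0.012, 0.708, 0.009, 0.706]
contact_force: [-0.7, 0.6, -0.4]
opening: 1.001
```

```bash
python3 -c "
from h import *
for n in ['wrist','scene']: snap(n,n+'1')
s=r.get_state();print(s['q'],s['tool_pos'])"
```

```text
[ 0.35940281  0.72467714 -0.35221548  1.63569462  0.31160945  0.83907765
  1.48531991] [ 0.59433443 -0.14387237  0.23069107]
```

View pics/wrist1.png

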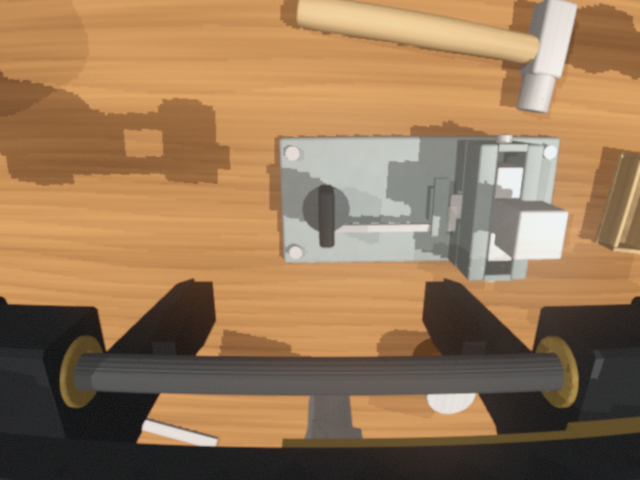

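The wrist view shows the knob bar from (327,187) to (327,243), on its disc at (326,210), with the stake head to the right. I'll compute the knob position from this view.

```bash
python3 -c "
from h import *
s=load('wrist1'); im=cv2.imread('pics/wrist1.png')
cv2.imwrite('pics/cc.png',cv2.resize(im[125:295,270:580],None,fx=2.5,fy=2.5,interpolation=cv2.INTER_CUBIC))
g=im.max(2)[170:260,300:360]; m=(g<45).astype(np.uint8); n,l,st,c=cv2.connectedComponentsWithStats(m); print(st[1:]+[300,170,0,0,0])
P=plane(s,[(280,139),(559,138),(285,262)],.010);print(P)
v=P[1]-P[0];print('yaw',-np.arctan2(v[0],v[1]))
print(plane(s,[(327,187),(327,243)],.072)); print(plane(s,[(326,210)],.037)); print(s['cam_to_world'])
"
```

```text
[]
[[ 0.53994356 -0.18522433  0.01      ]
 [ 0.5291799   0.06134336  0.01      ]
 [ 0.65332529 -0.18034879  0.01      ]]
yaw 0.04362629788384543
[[ 0.56956784 -0.1446334   0.072     ]
 [ 0.61251456 -0.14313043  0.072     ]]
[[ 0.59525703 -0.14400051  0.037     ]]
[[-0.02888163 -0.95719113 -0.28801216  0.51946459]
 [ 0.99957277 -0.02894998 -0.00402282 -0.15093084]
 [-0.00448733 -0.28800529  0.9576183   0.35068218]
 [ 0.          0.          0.          1.        ]]
```

View pics/cc.png

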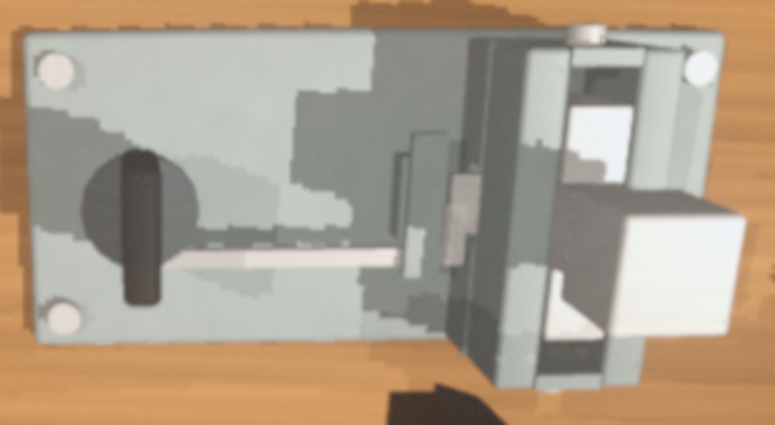

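Call:
play_rows(targets=[[[0,0,0.012],[0,-0.02,-0.9],0],[[0,0,0],[0,0,-0.9],0],[[0,0,0],[0,0,-0.9],0],[[0,0,0],[0,0,-0.8],0],[[0,0,0],[0,0,-0.5],0]])

```text
clock: 2.75
tool_pos: [0.5936, -0.1414, 0.0702]
eef_rot: [-0.018, 0.708, 0.019, 0.706]
contact_force: [-0.1, 0.4, 0.2]
opening: 1.0
```

Call:
play_rows(targets=[[[0,0,0],[0,0,0],0],[[0,0,0],[0,0,0],0]])

```text
clock: 2.95
tool_pos: [0.5952, -0.1424, 0.0727]
eef_rot: [-0.018, 0.707, 0.019, 0.707]
contact_force: [0.3, -0.1, 0.7]
opening: 1.0
```

```bash
python3 -c "
from h import *
for n in ['wrist','scene']: snap(n,n+'2')
s=r.get_state();print(s['q'],s['tool_pos'])"
```

```text
[ 0.30414037  0.94267009 -0.25698258  1.72551683  0.42133939  0.52534949
  1.40348392] [ 0.59591877 -0.14327952  0.0735538 ]
```

View pics/wrist2.png

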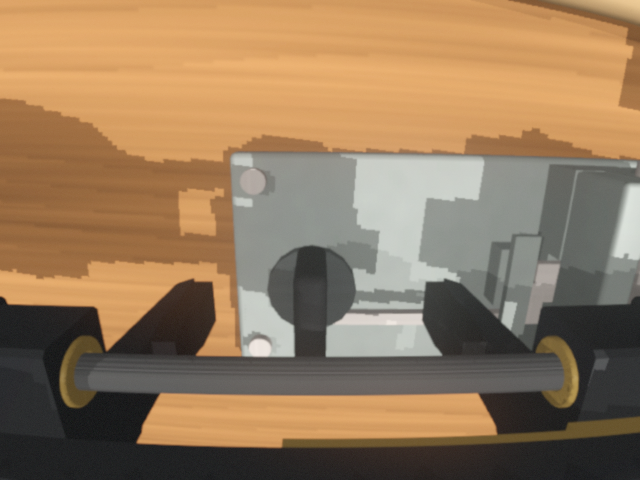

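View pics/scene2.png

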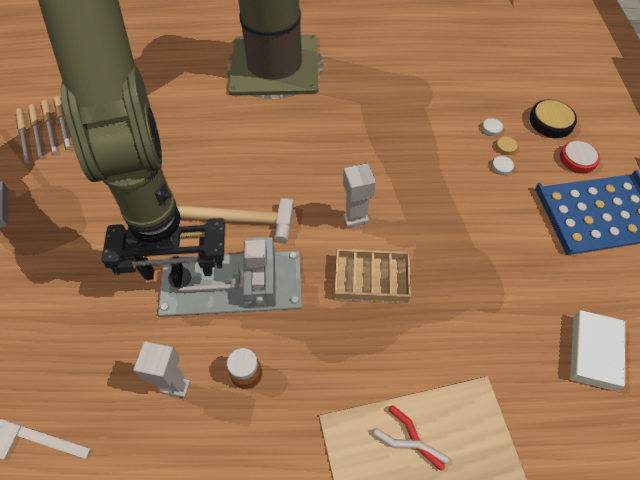

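```bash
python3 -c "
from h import *
s=load('wrist2'); print(proj(s,[(.5959,-.1433,.0673),(.5959,-.1433,.037),(.5959,-.1433,.0735)]))
print(plane(s,[(311,288)],.037),plane(s,[(310,247)],.072),plane(s,[(294,300),(328,300)],.072))
print(s['cam_to_world'])
print(plane(s,[(232,153),(560,155)],.010))
"
```

```text
[[312.14234836 327.91412624]
 [313.20153613 292.23112828]
 [311.87341511 337.00263829]]
[[ 0.59387202 -0.1443807   0.037     ]] [[ 0.56225719 -0.14552677  0.072     ]] [[ 0.58223553 -0.15024087  0.072     ]
 [ 0.58160566 -0.13832699  0.072     ]]
[[-5.22337025e-02 -9.55317344e-01 -2.90930254e-01  5.19319712e-01]
 [ 9.98634876e-01 -4.99213278e-02 -1.53703047e-02 -1.44897682e-01]
 [ 1.59894084e-04 -2.91335946e-01  9.56620793e-01  1.94410336e-01]
 [ 0.00000000e+00  0.00000000e+00  0.00000000e+00  1.00000000e+00]]
[[ 0.53898026 -0.18486134  0.01      ]
 [ 0.53051154 -0.02640508  0.01      ]]
```

Call:
play_rows(targets=[[[0,0,-0.01],[-0.04,-0.03,-0.1],120],[[0,0,0],[0,0,0],255],[[0,0,0],[0,0,0],255],[[0,0,0],[0,0,0],255],[[0,0,0],[0,0,0],255]], newtons=40)

```text
clock: 3.55
tool_pos: [0.5933, -0.1452, 0.0679]
eef_rot: [-0.014, 0.707, 0.014, 0.707]
contact_force: [0.4, 0.5, 0.6]
opening: 0.572
```

Call:
play_rows(targets=[[[0,0,0],[0,0,0],255],[[0,0,0],[0,0,0],255]])

```text
clock: 3.75
tool_pos: [0.5932, -0.1451, 0.0677]
eef_rot: [-0.014, 0.707, 0.014, 0.707]
contact_force: [-0.2, 1.0, 0.7]
opening: 0.388
```

Call:
play_rows(targets=[[[0,0,0],[0,0,0],255],[[0,0,0],[0,0,0],255],[[0,0,0],[0,0,0],255],[[0,0,0],[0,0,0],255]])

```text
clock: 4.15
tool_pos: [0.5933, -0.1457, 0.0678]
eef_rot: [-0.014, 0.707, 0.014, 0.707]
contact_force: [0.4, -1.4, -0.2]
opening: 0.129
```

Call:
play_rows(targets=[[[0,0,0],[0,0,0],255],[[0,0,-0.1],[0,0,0],255],[[0,0,-0.12],[0,0,0],255],[[0,0,-0.12],[0,0,0],255],[[0,0,-0.12],[0,0,0],255]])

```text
clock: 4.65
tool_pos: [0.5935, -0.1447, 0.0678]
eef_rot: [0.149, 0.691, -0.149, 0.691]
contact_force: [-0.7, 0.1, -0.0]
opening: 0.133
```

Call:
play_rows(targets=[[[0,0,-0.12],[0,0,0],255],[[0,0,-0.12],[0,0,0],255],[[0,0,-0.12],[0,0,0],255],[[0,0,-0.12],[0,0,0],255],[[0,0,0],[0,0,0],255]])

```text
clock: 5.15
tool_pos: [0.5941, -0.1438, 0.0677]
eef_rot: [0.308, 0.637, -0.307, 0.637]
contact_force: [1.7, 1.5, -1.2]
opening: 0.129
```

```bash
python3 -c "
from h import *
from scipy.spatial.transform import Rotation as R
s=r.get_state();print(s);M=R.from_quat(s['eef_rot']).as_matrix();print(np.arctan2(-M[0,1],M[1,1]))"
```

```text
{'clock': 5.15, 'q': array([ 0.18047284,  0.94250706, -0.03187045,  1.73728249,  0.05534201,
        0.46132002,  0.7844533 ]), 'qd': array([ 0.01301096,  0.00173789, -0.02244677, -0.00072275,  0.03674256,
        0.00413951,  0.06495364]), 'joint_torque': array([  1.22969259, -56.61706209,   2.47996107,  -7.98785985,
        -0.18104719,   0.55952165,  -0.690825  ]), 'tool_pos': array([ 0.59410173, -0.14381817,  0.06774972]), 'eef_rot': array([ 0.30763063,  0.63659904, -0.3065775 ,  0.63727176]), 'contact_force': array([ 1.73375604,  1.46628639, -1.22462246]), 'moment': array([ 0.33922044, -0.35558446,  0.16469926]), 'opening': 0.12896048901792548}
-0.898546057475675
```

Call:
play_rows(targets=[[[0,0,-0.1],[0,0,0],255],[[0,0,-0.1],[0,0,0],255],[[0,0,-0.08],[0,0,0],255],[[0,0,0],[0,0,0],255],[[0,0,0],[0,0,0],255]])

```text
clock: 5.65
tool_pos: [0.5946, -0.1436, 0.0678]
eef_rot: [0.393, 0.588, -0.391, 0.589]
contact_force: [4.0, 3.6, -1.8]
opening: 0.131
```

```bash
python3 -c "
from h import *
from scipy.spatial.transform import Rotation as R
s=r.get_state();print(s['moment'],s['contact_force'],s['joint_torque'][-1]);M=R.from_quat(s['eef_rot']).as_matrix();print(np.arctan2(-M[0,1],M[1,1]))"
```

```text
[ 0.70241546 -0.82856705  0.36121693] [ 4.01031183  3.6009378  -1.78042447] -0.30618189834058285
-1.1744034278857494
```

Call:
play_rows(targets=[[[0,0,-0.04],[0,0,0],255],[[0,0,0],[0,0,0],255],[[0,0,0],[0,0,0],255]])

```text
clock: 5.95
tool_pos: [0.5947, -0.1435, 0.0678]
eef_rot: [0.404, 0.581, -0.402, 0.581]
contact_force: [4.1, 3.7, -2.9]
opening: 0.133
```

```bash
python3 -c "
from h import *
from scipy.spatial.transform import Rotation as R
s=r.get_state();print(s['moment'],s['contact_force'],s['joint_torque'][-1]);M=R.from_quat(s['eef_rot']).as_matrix();print(np.arctan2(-M[0,1],M[1,1]))
snap('top','top3');snap('wrist','wrist3')
a=cv2.imread('pics/top3.png')[180:290,325:495];b=cv2.imread('pics/wrist3.png');cv2.imwrite('pics/cd.png',cv2.resize(a,None,fx=4,fy=4))"
```

```text
[ 0.56756014 -0.86871329  0.71616218] [ 4.11923848  3.67315951 -2.85598415] -0.6902609020471573
-1.2132853777328936
```

View pics/cd.png

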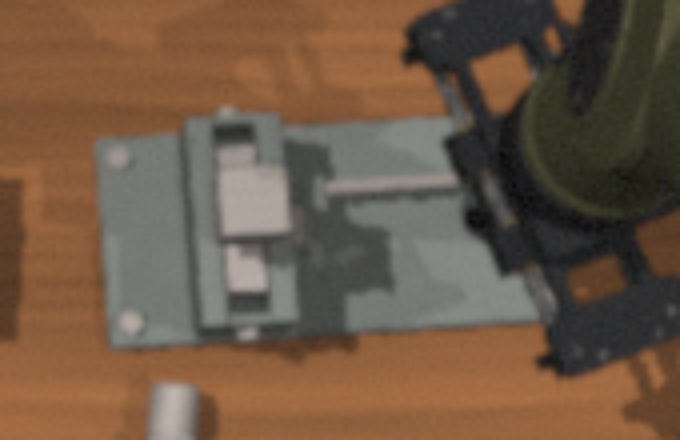

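View pics/wrist3.png

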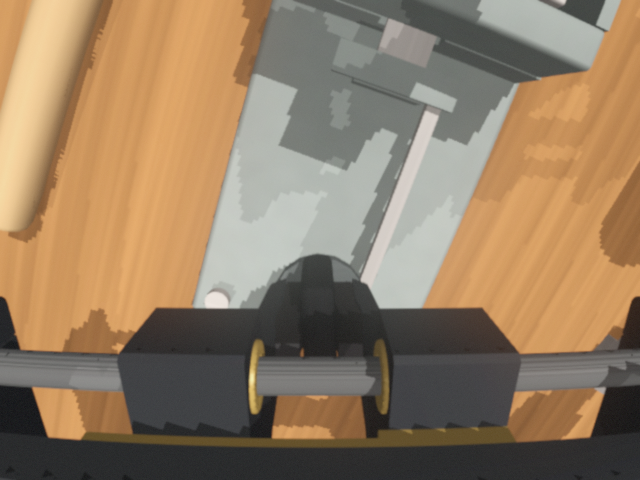

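The moment about z rose from 0.36 to 0.72 N m over the last 0.04 rad, so the knob is at its stop. Releasing it now.

Call:
play_rows(targets=[[[0,0,0],[0,0,0],0],[[0,0,0],[0,0,0],0],[[0,0,0],[0,0,0],0],[[0,0,0],[0,0,0],0],[[0,0,0],[0,0,0],0]])

```text
clock: 6.55
tool_pos: [0.5922, -0.1458, 0.0675]
eef_rot: [0.405, 0.58, -0.406, 0.579]
contact_force: [-1.1, 1.7, -0.0]
opening: 0.565
```

Call:
play_rows(targets=[[[0,0,0],[0,0,0],0],[[0,0,0],[0,0,0],0],[[0,0,0],[0,0,0],0],[[0,0,0],[0,0,0],0],[[0,0,0],[0,0,0],0]])

```text
clock: 7.05
tool_pos: [0.5933, -0.1455, 0.0678]
eef_rot: [0.405, 0.579, -0.405, 0.58]
contact_force: [-0.1, -0.4, 0.7]
opening: 0.994
```

```bash
python3 -c "
from h import *
snap('wrist','wrist4')"
```

```text
(no output)
```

View pics/wrist4.png

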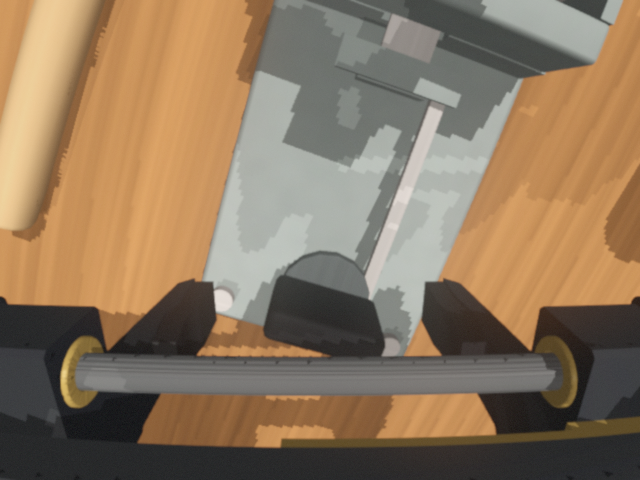

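The knob bar has sprung back along the holder's x (around (325,310)). I'll lift and move over the stake, turning the jaws along the holder's x.

Call:
play_rows(targets=[[[0,0,0],[0,0,0.95],0],[[0,0,0],[0,0,0.95],0],[[0,0,0],[0,0,0.95],0],[[0,0,-0.1],[0,0.6,0.8],0],[[0,0,-0.1],[0,0.95,0],0]])

```text
clock: 7.6
tool_pos: [0.5959, -0.0867, 0.2187]
eef_rot: [0.465, 0.53, -0.462, 0.537]
contact_force: [0.9, -0.2, 0.3]
opening: 0.995
```

Call:
play_rows(targets=[[[0,0,-0.1],[0,0.95,0],0],[[0,0,-0.014],[-0.08,0.95,0],0],[[0,0,0],[0,0,0],0],[[0,0,0],[0,0,0],0],[[0,0,0],[0,0,0],0]])

```text
clock: 8.1
tool_pos: [0.59, -0.0089, 0.2138]
eef_rot: [0.491, 0.508, -0.491, 0.509]
contact_force: [0.2, -0.7, -0.1]
opening: 0.997
```

```bash
python3 -c "
from h import *
snap('wrist','wrist5'); snap('top','top5')
s=r.get_state();print(s['q'],s['tool_pos'],s['eef_rot'])
q=s['tool_pos']
"
```

```text
[-0.1702439   0.71250805  0.18682916  1.73715247 -0.18588931  0.70900203
  0.14788202] [ 0.59005262 -0.00922967  0.21381508] [ 0.49112846  0.50817401 -0.49158403  0.50881937]
```

View pics/wrist5.png

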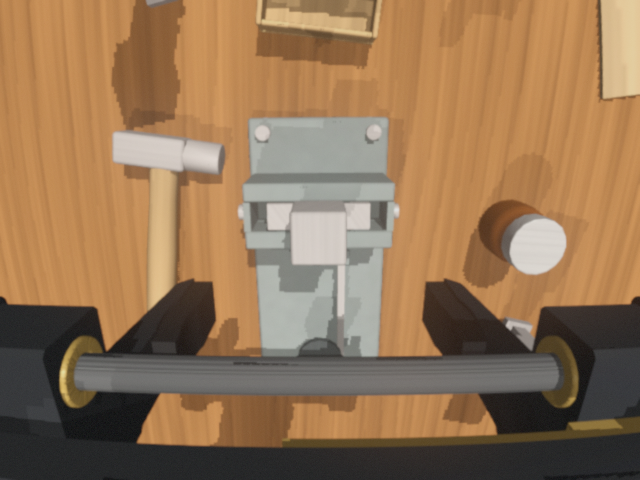

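```bash
python3 -c "
from h import *
s=load('wrist5'); im=cv2.imread('pics/wrist5.png')
cv2.imwrite('pics/ce.png',cv2.resize(im[160:280,230:410],None,fx=4,fy=4,interpolation=cv2.INTER_CUBIC))
print(np.round(s['cam_to_world'],3))"
```

```text
[[ 0.999 -0.034 -0.011  0.587]
 [ 0.035  0.956  0.292  0.068]
 [ 0.    -0.293  0.956  0.336]
 [ 0.     0.     0.     1.   ]]
```

View pics/ce.png

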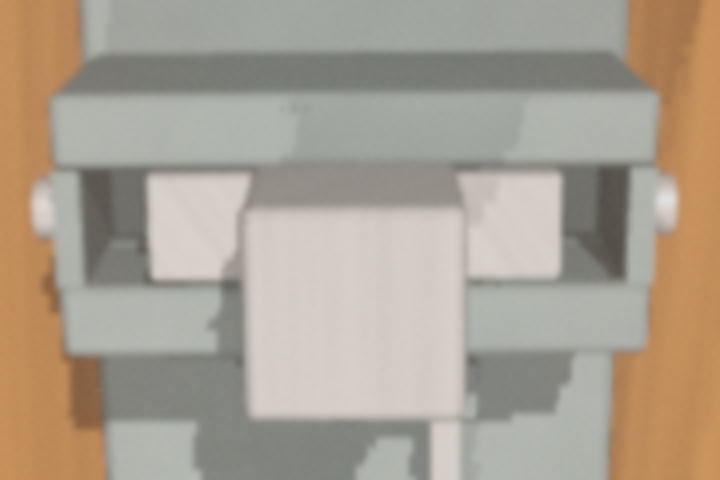

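```bash
python3 -c "
from h import *
s=load('wrist5')
H=plane(s,np.array([(247,207),(463,207),(463,416),(250,416)])/4+[230,160],.115);print(H,H.mean(0))
B=plane(s,np.array([(52,93),(658,92),(645,350),(67,354)])/4+[230,160],.062);print(B,B.mean(0))
v=B[1]-B[0]+B[2]-B[3];print(np.arctan2(v[1],v[0]))
S=plane(s,np.array([(148,172),(562,172),(562,282),(148,282)])/4+[230,160],.062);print(S,S.mean(0))
"
```

```text
[[ 0.57285396  0.01176676  0.115     ]
 [ 0.60456634  0.01288899  0.115     ]
 [ 0.60641904 -0.02004189  0.115     ]
 [ 0.57380672 -0.02119311  0.115     ]] [ 0.58941151 -0.00414481  0.115     ]
[[ 0.5343033   0.01811458  0.062     ]
 [ 0.64264177  0.02213336  0.062     ]
 [ 0.64467029 -0.02671121  0.062     ]
 [ 0.53611658 -0.03134441  0.062     ]] [ 0.58943298 -0.00445192  0.062     ]
0.039869545905358336
[[ 0.5515064   0.00420519  0.062     ]
 [ 0.62648105  0.00685927  0.062     ]
 [ 0.62802207 -0.01393575  0.062     ]
 [ 0.55144763 -0.0166436   0.062     ]] [ 0.58936428 -0.00487872  0.062     ]
```

Call:
play_rows(targets=[[[0,0,0.006],[0,0.11,-0.7],0],[[0,0,0],[0,0,-0.8],0],[[0,0,0],[0,0,-0.7],0],[[0,0,0],[0,0,-0.45],0],[[0,0,0],[0,0,0],60]], newtons=60)

```text
clock: 8.7
tool_pos: [0.5883, -0.0042, 0.1054]
eef_rot: [0.488, 0.511, -0.491, 0.509]
contact_force: [-0.9, -0.1, 0.1]
opening: 0.929
```

```bash
python3 -c "
from h import *
snap('wrist','wrist6')
s=r.get_state();print(s['tool_pos'],s['eef_rot'],s['opening'])
"
```

```text
[ 0.58939258 -0.0040799   0.10693035] [ 0.48895039  0.51060466 -0.49026819  0.50975239] 0.8913577494186092
```

View pics/wrist6.png

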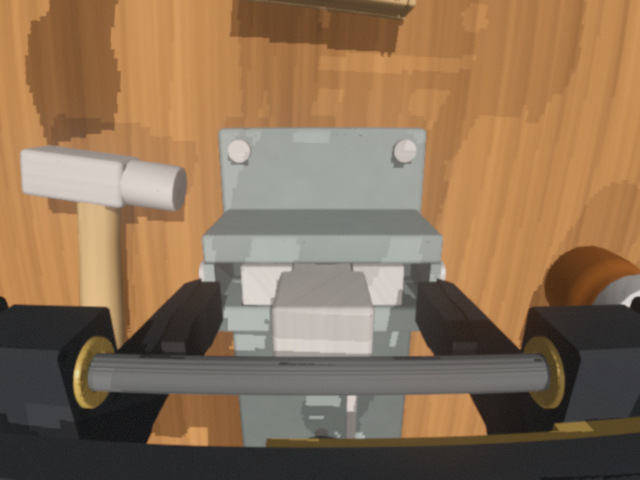

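The head (275–370, 270–350) is centred between the fingers. Closing on it.

Call:
play_rows(targets=[[[0,0,0],[0,0,0],255],[[0,0,0],[0,0,0],255],[[0,0,0],[0,0,0],255],[[0,0,0],[0,0,0],255],[[0,0,0],[0,0,0],255]], newtons=60)

```text
clock: 9.25
tool_pos: [0.5902, -0.0027, 0.1082]
eef_rot: [0.489, 0.511, -0.489, 0.511]
contact_force: [0.1, -0.7, 0.8]
opening: 0.436
```

Call:
play_rows(targets=[[[0,0,0],[0,0,0],255],[[0,0,0],[0,0,0],255],[[0,0,0],[0,0,0],255]])

```text
clock: 9.55
tool_pos: [0.5901, -0.0027, 0.108]
eef_rot: [0.489, 0.511, -0.489, 0.511]
contact_force: [-1.3, -0.2, 3.6]
opening: 0.379
```

Call:
play_rows(targets=[[[-0.001,0.03,0],[0.073,0.003,0],255],[[-0.001,0.03,0],[0.073,0.003,0],255],[[-0.001,0.03,0],[0.073,0.003,0],255],[[-0.001,0.03,0],[0.073,0.003,0],255],[[0,0,0],[0,0,0],255]])

```text
clock: 10.05
tool_pos: [0.6003, -0.0024, 0.1077]
eef_rot: [0.457, 0.54, -0.52, 0.479]
contact_force: [-4.0, 0.3, 6.1]
opening: 0.379
```

Call:
play_rows(targets=[[[0,0,0],[0,0,0],255],[[0,0,0],[0,0,0],255]])

```text
clock: 10.25
tool_pos: [0.6002, -0.0024, 0.1077]
eef_rot: [0.457, 0.54, -0.519, 0.479]
contact_force: [-3.0, -0.5, 5.4]
opening: 0.385
```

```bash
python3 -c "
from h import *
from scipy.spatial.transform import Rotation as R
s=r.get_state();print(s['contact_force'],s['moment'],s['tool_pos']);M=R.from_quat(s['eef_rot']).as_matrix();print(M[:,0])
snap('wrist','wrist7');snap('scene','scene7')
a=cv2.imread('pics/scene7.png')[225:325,150:310];cv2.imwrite('pics/cf.png',cv2.resize(a,None,fx=5,fy=5,interpolation=cv2.INTER_CUBIC))
"
```

```text
[-2.95512742 -0.53852469  5.44875045] [-0.06160578  1.00781814  0.00159643] [ 0.60017629 -0.00240985  0.10771041]
[-0.12314286 -0.00400118 -0.99238089]
```

View pics/wrist7.png

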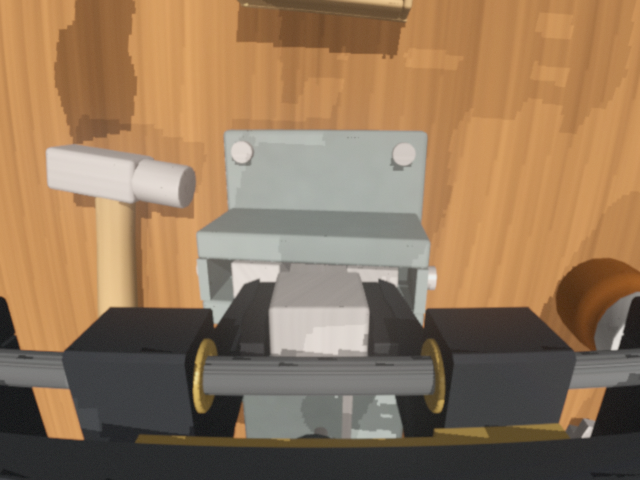

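View pics/cf.png

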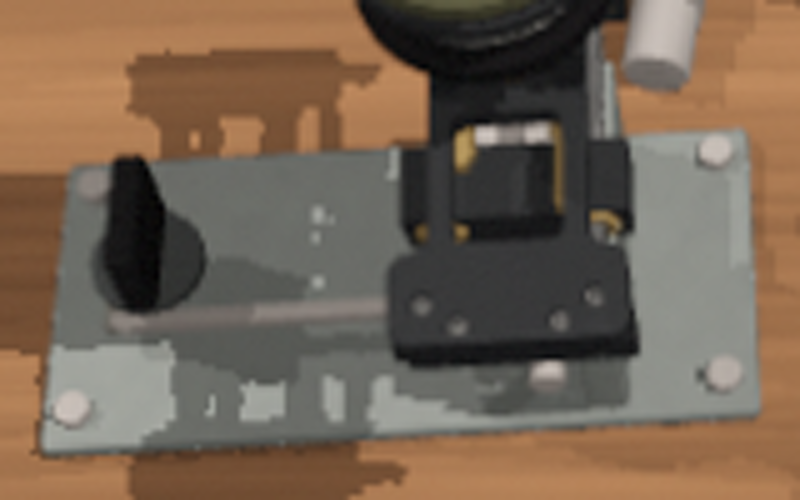

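```bash
python3 -c "
from h import *
for f in ['wrist6','wrist7']:
    a=cv2.imread('pics/'+f+'.png')[245:320,190:450];cv2.imwrite('pics/z'+f+'.png',cv2.resize(a,None,fx=3,fy=3,interpolation=cv2.INTER_CUBIC))
a=np.vstack([cv2.imread('pics/zwrist6.png'),cv2.imread('pics/zwrist7.png')]);cv2.imwrite('pics/cg.png',a)
"
```

```text
(no output)
```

View pics/cg.png

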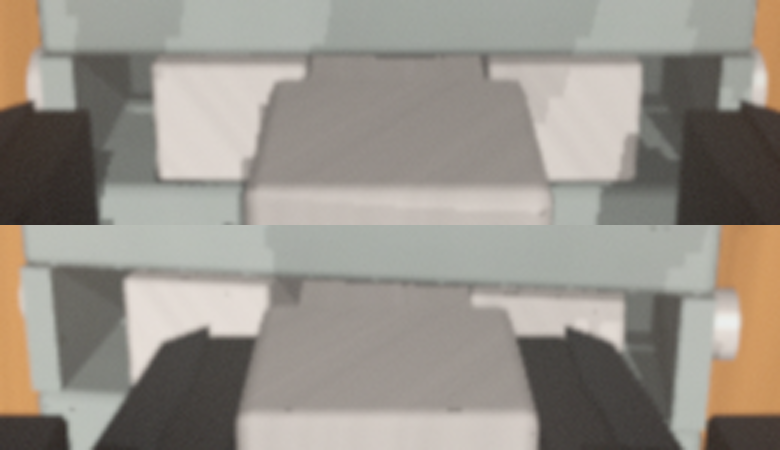

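```bash
python3 -c "
from h import *
# back edge of shoes at wall z=.062: left outer, right outer ; block inner ends
a=plane(load('wrist6'),np.array([(154,62),(306,60),(490,60),(641,62)])/3+[190,245],.062)
b=plane(load('wrist7'),np.array([(126,275-225),(270,283-225),(470,293-225),(624,297-225)])/3+[190,245],.062)
print(a[:,0],b[:,0],b[:,0]-a[:,0])
"
```

```text
[0.55142618 0.57481004 0.60294605 0.62617718] [0.55136137 0.57497166 0.60644084 0.62987375] [-6.48075300e-05  1.61615416e-04  3.49479445e-03  3.69657492e-03]
```

Call:
play_rows(targets=[[[0,0.01,0],[0.0375,0.002,0],255],[[0,0.01,0],[0.0375,0.002,0],255],[[0,0,0],[0,0,0],255],[[0,0,0],[0,0,0],255]])

```text
clock: 10.75
tool_pos: [0.6022, -0.0024, 0.1076]
eef_rot: [0.451, 0.545, -0.525, 0.473]
contact_force: [-6.1, 0.1, 7.3]
opening: 0.38
```

Call:
play_rows(targets=[[[0.001,-0.028,0],[-0.0735,-0.003,0],255],[[0.001,-0.028,0],[-0.0735,-0.003,0],255],[[0.001,-0.028,0],[-0.0735,-0.003,0],255],[[0.001,-0.028,0],[-0.0735,-0.003,0],255],[[0.001,-0.028,0],[-0.0735,-0.003,0],255]])

```text
clock: 11.25
tool_pos: [0.5893, -0.0029, 0.108]
eef_rot: [0.489, 0.511, -0.489, 0.51]
contact_force: [-2.4, -0.2, 3.2]
opening: 0.385
```

Call:
play_rows(targets=[[[0.001,-0.028,0],[-0.0735,-0.003,0],255],[[0.001,-0.028,0],[-0.0735,-0.003,0],255],[[0.001,-0.028,0],[-0.0735,-0.003,0],255],[[0.001,-0.028,0],[-0.0735,-0.003,0],255],[[0.001,-0.028,0],[-0.0735,-0.003,0],255]])

```text
clock: 11.75
tool_pos: [0.5782, -0.0032, 0.1081]
eef_rot: [0.525, 0.473, -0.45, 0.545]
contact_force: [4.2, 0.2, -2.2]
opening: 0.375
```

Call:
play_rows(targets=[[[0,0,0],[0,0,0],255],[[0,0,0],[0,0,0],255]])

```text
clock: 11.95
tool_pos: [0.578, -0.0033, 0.1082]
eef_rot: [0.525, 0.474, -0.451, 0.545]
contact_force: [4.6, 0.5, -0.9]
opening: 0.381
```

```bash
python3 -c "
from h import *
from scipy.spatial.transform import Rotation as R
s=r.get_state();print(s['contact_force'],s['moment'],s['tool_pos']);M=R.from_quat(s['eef_rot']).as_matrix();print(M[:,0])
snap('wrist','wrist8')
a=cv2.imread('pics/wrist8.png')[215:345,190:450];cv2.imwrite('pics/ch.png',cv2.resize(a,None,fx=3,fy=3,interpolation=cv2.INTER_CUBIC))
"
```

```text
[ 4.60736838  0.47497115 -0.86197053] [-0.02309977 -0.82472235 -0.05500407] [ 0.57802491 -0.00326144  0.10824904]
[ 0.14423896  0.00595397 -0.98952497]
```

View pics/ch.png

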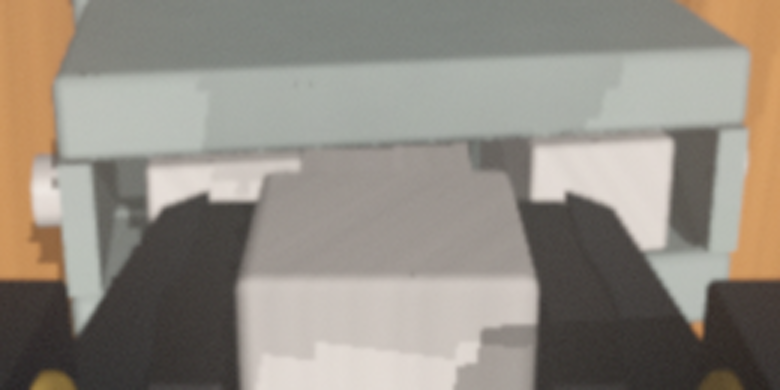

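```bash
python3 -c "
from h import *
a=plane(load('wrist6'),np.array([(154,62),(306,60),(490,60),(641,62)])/3+[190,245],.062)
b=plane(load('wrist8'),np.array([(148,162),(300,155),(531,142),(671,134)])/3+[190,215],.062)
print(a[:,0],b[:,0],b[:,0]-a[:,0])
"
```

```text
[0.55142618 0.57481004 0.60294605 0.62617718] [0.54724614 0.57041778 0.60712801 0.63059107] [-0.00418004 -0.00439226  0.00418196  0.00441389]
```

Both shoes are now about 4.3 mm back. I'll return the stake to upright and lift it.

Call:
play_rows(targets=[[[-0.001,0.028,0],[0.0735,0.003,0],255],[[-0.001,0.028,0],[0.0735,0.003,0],255],[[-0.001,0.028,0],[0.0735,0.003,0],255],[[-0.001,0.028,0],[0.0735,0.003,0],255],[[-0.001,0.028,0],[0.0735,0.003,0],255]])

```text
clock: 12.5
tool_pos: [0.5906, -0.0027, 0.108]
eef_rot: [0.489, 0.511, -0.489, 0.51]
contact_force: [2.1, -0.3, 1.5]
opening: 0.382
```

Call:
play_rows(targets=[[[0,0,0],[0,0,0],255],[[0,0,0],[0,0,0.08],255],[[0,0,0],[0,0,0.12],255],[[0,0,0],[0,0,0],255]])

```text
clock: 12.9
tool_pos: [0.5891, -0.0026, 0.1157]
eef_rot: [0.489, 0.511, -0.489, 0.51]
contact_force: [2.1, -0.7, -6.0]
opening: 0.381
```

```bash
python3 -c "
from h import *
from scipy.spatial.transform import Rotation as R
s=r.get_state();print(s['contact_force'],s['moment'],s['tool_pos']);M=R.from_quat(s['eef_rot']).as_matrix();print(M[:,0])"
```

```text
[ 2.09483659 -0.68128909 -6.02213441] [-0.04281956 -0.16877196  0.00674166] [ 0.58912192 -0.00262852  0.11566987]
[-0.00172231  0.00110195 -0.99999791]
```

Call:
play_rows(targets=[[[0,0,0],[0,0,0.2],255],[[0,0,0],[0,0,0.2],255],[[0,0,0],[0,0,0.25],255],[[0,0,0],[0,0,0.25],255]])

```text
clock: 13.3
tool_pos: [0.5896, -0.0028, 0.1527]
eef_rot: [0.489, 0.511, -0.489, 0.51]
contact_force: [-0.2, 0.1, -5.9]
opening: 0.377
```

Call:
play_rows(targets=[[[0,0,0],[0,0,0.25],255],[[0,0,0],[0,0,0.25],255],[[0,0,0],[0,0,0.2],255],[[0,0,0],[0,0,0],255],[[0,0,0],[0,0,0],255]])

```text
clock: 13.8
tool_pos: [0.5899, -0.0027, 0.1798]
eef_rot: [0.489, 0.511, -0.489, 0.51]
contact_force: [0.8, 0.0, -5.5]
opening: 0.38
```

Call:
play_rows(targets=[[[0,0,0],[0,0,0],255],[[0,0,0],[0,0,0],255],[[0,0,0],[0,0,0],255],[[0,0,0],[0,0,0],255],[[0,0,0],[0,0,0],255]])

```text
clock: 14.3
tool_pos: [0.59, -0.0027, 0.1796]
eef_rot: [0.489, 0.511, -0.489, 0.51]
contact_force: [-0.8, -0.4, -6.3]
opening: 0.378
```

```bash
python3 -c "
from h import *
from scipy.spatial.transform import Rotation as R
s=r.get_state();print(s['contact_force'],s['moment'],s['tool_pos']);M=R.from_quat(s['eef_rot']).as_matrix();print(M[:,0])
snap('scene','scene9');snap('top','top9');snap('wrist','wrist9')
b=cv2.imread('pics/scene9.png')[205:325,150:310];a=cv2.imread('pics/wrist9.png')[:,:]
cv2.imwrite('pics/ci.png',cv2.resize(b,None,fx=5,fy=5,interpolation=cv2.INTER_CUBIC))
"
```

```text
[-0.84762375 -0.35051584 -6.32321892] [-0.06603578  0.05237512  0.05493145] [ 0.58998766 -0.0027297   0.17961032]
[-1.14303848e-04  9.94336613e-04 -9.99999499e-01]
```

View pics/ci.png

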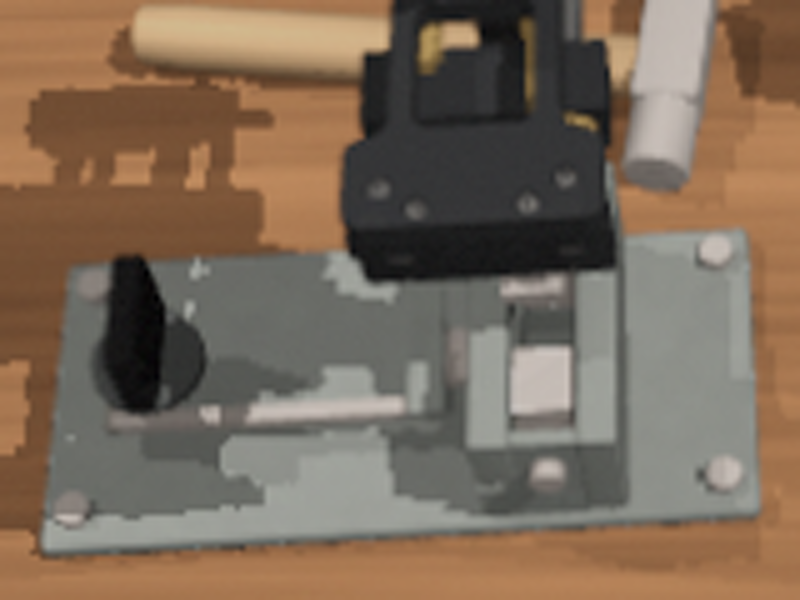

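View pics/wrist9.png

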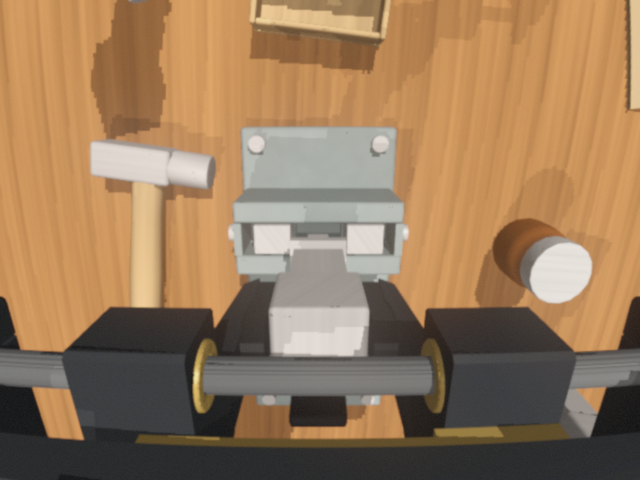

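The stake is out. In the wrist view its foot (around (318,245)) is above the empty slot, with open space between the shoes. The head hasn't moved in the grip, and the knob is at rest.

```bash
python3 -c "
from h import *
s=r.get_state();print(s['clock'],np.abs(s['qd']).max(),s['contact_force']);print(r.finish_job())"
```

```text
14.45 0.0028318780875153226 [ 0.665634    0.11571954 -7.13365315]
the job is handed in; nothing more can be done
None
```

I took the stake out of its holder and handed the job in at 14.45 s of the 48 s allowed. `r.finish_job()` gave no verdict, so these are my own measurements.

- **Knob:** I twisted it clockwise about 1.25 rad by gripper angle. The moment jumped from 0.36 to 0.72 N m over the last 0.04 rad, which showed it was at its stop. After I let go, the pictures showed the bar back at rest. I did not measure the bolt, but the stake lifting out past it shows it stayed back.
- **Rocking:** I gripped the head at 60 N and rocked about 0.14 rad each way. The wrist pictures put both shoes about 4.2 to 4.4 mm back, with the foot still in the slot.
- **Lift:** I raised the stake 72 mm, which puts its underside about 20 mm above the slot's mouth. The gripper is vertical and still. The force reading of about 6 to 7 N downward is roughly the stake's weight, and its head had not slipped in the grip.
- **Other objects:** The hammer and jar look untouched, and so does the part of the tray in view. I never came near any of them.

No check failed. The cameras' estimates of the holder's position differed by about 3 to 4 mm, so I corrected with the wrist camera before each grasp.

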